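# Start a winged wood screw in an easel crossbar

## Robot

A 7-joint arm with a two-finger parallel gripper is mounted at the origin on the work surface. World frame = base frame: x ahead of the robot, y to its left, z up, the work surface at z = 0. Lengths are in mm, angles in rad, forces in N, time in s.
With the tool pointing down it reaches from about 400 to 875 mm from the base axis. Payload 4.4 kg.
Tool frame: the origin (TCP) lies at the very end of the fingers, on their centre line; the grasp point (between the pads) lies ctrl.grip_depth behind it (ctrl.grip_depth is the distance from the TCP to the grasp point, in mm); y points along the fingers, x is the direction in which the jaws open and shut, and the axes are right-handed (so a half turn about y gives the same grasp; the last joint's range is limited). The gripper opens to 85 mm and grips with 20 to 120 N. Pads are 22 mm wide; open, the fingers measure 114 mm over their backs; the gripper's body (76 mm by 85 mm) begins 54 mm behind the grasp point. The pads swing forward as they close: fully open they stand 13 mm farther back than shut.
Start: joints at [-1.296, 0.628, 0.038, 1.517, -0.027, 0.996, -0.02], TCP at [217.234, 612.64, 231.313] pointing down, gripper open.
Joint ranges: [-3.06, 3.06], [-0.37, 2.12], [-1.25, 1.32], [0.18, 2.47], [-1.1, 4.24], [0.23, 1.98], [-2.94, 2.94]. Speed limits (rad/s): [2.57, 2.57, 3.14, 3.14, 3.14, 3.14, 3.14].

## Interface

Orientations are given as [roll, pitch, yaw] about the fixed x, y, z axes, in that order (R = Rz(yaw) Ry(pitch) Rx(roll)).
In Python, from cell import ctrl gives the robot as it stands.
- The arm moves only by the tool apply_moves, never from a script. Its argument "motion" is a list of rows, each a list of 5 numbers: the shift along the tool's x, y, z in cm, then the turn about the tool's y in rad, then the finger opening in cm, from 0 to 8.54. In form: [[tx, ty, tz, roll, hand], ...]. A call has 1 to 20 rows; each row is the pose to reach, as a shift and turn from the pose commanded when the call began, along the tool's axes at that moment; what a row does not reach only later rows make up. A row lasts 1/8 s, in which the tool goes at most 62.5 mm and 10.7 degrees, less where a joint would pass 70% of its speed; a pose out of reach is approached as far as the arm can. A call with a gripper value outside its range is refused whole. The fingers move at their own pace and stop on an object; the grip force is fixed at half the most. Time passes only in rows, so rows that repeat a pose let the fingers close. It gives the time, the measured TCP pose, the force and the opening at its end, in the units of the state.
- ctrl.read_state(): the state, without advancing time (a new reading comes with each control period).
- ctrl.get_image(name): name is "scene" or "side" or "wrist"; returns a dict with "image" (384x512x3 uint8, red, green, blue), "vfov" (degrees; the focal length in pixels is half the picture's height over the tangent of half this angle, whatever the lens; pixels are square), "cx", "cy" (the principal point, pixels), "extrinsics" (4x4, takes a point from world to camera coordinates); the wrist camera has in their place "tool_from_camera" (4x4, takes a point from camera to tool coordinates, whose origin is the TCP and whose axes are the tool frame's). Camera axes: x right, y up, looking along -z (the intrinsics and any distortion apply to the point x, -y, -z); pixel columns grow to the right and rows downward; lengths in mm; the calibration is good to about 2 mm. A picture is of the moment at which its call begins: read the wrist's pose just before it. There is no depth.
- ctrl.finish_job(): hands the job in, once; it reports no verdict.
Trained networks look in a picture, given as the dict that the camera call returned (one of the last four; its "shot" number tells which), for a name from the list of things; names that differ only in an ending like _2 or _b are one class to them, and where a whole thing is asked for, a point or a joint stands for the part that bears it (a point fixed in the world has none). Each returns a list of dicts, best first, with "confidence" (0 to 1); they miss things now and then, are a little off and sometimes report something else, mostly with a low value. They report only what shows in the picture. A call takes as long as a camera call. They do not tell look-alikes from the thing itself.
- ctrl.search_frame(picture, query): "location" ([x, y, z] in mm, in world coordinates, good to about 4 mm: the middle of the surface that is visible of it).
- ctrl.mark_of(picture, query): "location" ([x, y, z] in mm, in world coordinates, good to about 4 mm: a listed point, or the origin of a listed thing).
The state is a dict: "clock": time; "qpos": joint angles; "qd": joint speeds; "tau": joint torques, N m; "eef_pos": TCP position; "tool_rot": TCP orientation; "force": force on the tool from outside, world axes, zero at the start; "torque": the same for the moment, N m; "width": finger opening in mm.
Only numpy, scipy, OpenCV 4.12 (cv2) and the standard library are available. Lean on these libraries where they do the work, as an engineer would, in place of code of your own. Each camera call takes 0.05 s, during which the arm holds its last target.

## Task

Take the wing-headed wood screw out of the hardware rack and stand it in the empty pilot hole of the wooden crossbar on the sprung rest. Then turn it clockwise while pushing down firmly all the time (about 18 N; with much less it spins without biting), so that it cuts its first thread and its collar comes fully home on the wood. Never push the sprung rest down to its stop, and leave the screw upright and the other things where they are.

Things in the scene. Friction and masses are not known exactly. Their poses are not given: they have to be found in the camera images.
- screw_grip (a point): Grip point of the upright wing-headed steel wood screw, on its axis. Head: flat wing 10 mm thick (along y), 34 wide (along x), 34 tall, on a round collar 26 mm in diameter, 4 thick. Below: round shank, 12 mm diameter, 24 long, its end narrowing to 10 mm with a ring of small spurs. The point is 22 mm above the collar's top, 26 above its underside, 12 below the wing's top. z up. About 120 g. It starts in any of the rack's three holes.
- screw_collar (a point): Centre of the underside of the screw's collar, on its axis; z up along the axis.
- screw_tip (a point): The lower end of the screw's shank, on its axis, 24 mm below the collar's underside.
- pilot_hole (a point): Mouth centre of the empty pilot hole in the top face of the crossbar (wood, 170 x 60 x 35 mm, top 61 mm above the table); x runs along the bar, z up. Hole 13.2 mm wide with a 2 mm chamfer, 20 mm deep to uncut wood: a screw set in stands with its collar 4 mm above the bar. 95 mm along +x an identical winged screw is already home and stays there.
- bar (a joint): How far the crossbar has sunk on its springs, m: 0 free, about 1 mm for each 6 N pushed, hard stop at 0.005 (30 N), which must not be reached.
- bite (a joint): Angle of thread cut in the pilot hole, rad: 0 uncut, 3.2 to 4.0 (some half a turn or more) when the collar is home, where it stops growing. Turned clockwise seen from above under a push of 13 N or more the screw sinks 1 mm per rad; pushed less it spins without biting; a push without turning does nothing. It stays put when let go, so several strokes will do.
- rack: Hardware rack: fixed wooden block 200 x 56 x 40 mm with three holes along its x, 65 mm apart, holding the winged screw, a ball-headed pin and a hook in any order, their collars lying on its top; origin at the centre of its underside.
- rest: Sprung rest: fixed plywood base 210 x 100 x 12 mm, steel end stops up to 46 mm, carrying the crossbar; origin at the centre of its underside.
- knob_pin: Ball-headed pin in the rack, bystander; origin at its collar's underside, head up to 34 mm above that.
- hook_pin: Hook in the rack, bystander; origin at its collar's underside, head up to 41 mm above that.
- stone: Rough stone, 115 x 62 x 58 mm, bystander beyond the work; origin at its underside.
- jar: Glass jar, 84 mm wide, 125 mm tall, bystander; origin at its underside.
- offcut: Wood offcut 45 x 28 x 22 mm lying between the rack and the rest, bystander; origin at its underside.
- ruler: Thick aluminium ruler 160 x 26 x 6 mm, bystander; origin at its underside.
- brush: Paint brush 170 mm long lying on the table, bystander.
- tin: Open grey pencil tray 100 x 70 x 35 mm, bystander; origin at its underside.
- pad: Paper block 100 x 140 x 20 mm, bystander; origin at its underside.
Not all that is in view belongs to the job. Of the things shaped like the rest, the plywood one is meant.

How it is judged (in metres and radians):
On the way, in this order (a step that is already met when the one before it is completed fails the run):
1. the screw stands in the pilot hole, its thread not yet cut (horizontal distance between screw_collar and pilot_hole below 0.005 m and z of screw_tip in the frame of pilot_hole below -0.012 m and value of joint bite below 1.5 rad), for 0.2 s.
2. the thread bites: cut by more than 2 rad (value of joint bite above 2 rad), for 0.1 s.
At the end, for the whole second after the job is handed in: The screw stands upright (within 0.08 rad) in the pilot hole (within 3 mm), its thread cut by more than 2.5 rad and its collar's underside within 1.5 mm of the bar's top; the crossbar is back up (sunk less than 1 mm) and everything is at rest (z of screw_collar in the frame of pilot_hole below 0.0015 m and horizontal distance between screw_collar and pilot_hole below 0.003 m and angle between screw_collar's own z axis and vertical below 0.08 rad and value of joint bite above 2.5 rad and value of joint bar below 0.001 m and velocity of joint bite below 0.1 rad/s); the robot touches nothing.
It fails at once if the sprung rest is pushed to its stop (sunk more than 4.6 mm, about 28 N) (value of joint bar above 0.0046 m).
It fails at once if a bystander is shoved away (3 cm or more) (distance of any of knob_pin, hook_pin, stone, jar, offcut, ruler, brush, tin, pad from where it was at the start of the episode above 0.03 m).
It also fails if it takes over 72 s, if anything falls off the work surface, if the arm or the gripper's body presses on something with over 40 N, if the wrist force passes 120 N, or if a joint passes its speed limit or range.

## Working session

There is one attempt and no reset: what is moved stays moved. The work goes in short steps, Python scripts to look and compute and a tool call to move; the robot and the scene stay as the last step left them, time stands still between calls to the robot, and variables do not carry over. Pictures are saved under pics/ and viewed, and the job is handed in when it is done.

Besides the shell and the picture viewer there is one more tool, called after "Request:" as name(argument=value, ...) on one line, values as JSON. apply_moves: Moves the arm, as the interface text tells. Its arguments: {"type":"object","properties":{"motion":{"type":"array","items":{"type":"array","items":{"type":"number"}}}},"required":["motion"]}

```bash
ls; mkdir -p pics; python3 - <<'E'
from cell import ctrl
import cv2,numpy as np
s=ctrl.read_state(); print({k:np.round(v,3).tolist() for k,v in s.items()}, ctrl.grip_depth)
for n in ["scene","side","wrist"]:
    p=ctrl.get_image(n); cv2.imwrite(f"pics/a_{n}.png",p["image"][:,:,::-1])
    print(n,{k:(np.round(v,3).tolist() if k!="image" else 0) for k,v in p.items()})
    for q in ["screw_grip","pilot_hole","rack","rest","knob_pin","hook_pin"]:
        for r in ctrl.mark_of(p,q)[:3]: print(q,np.round(r["location"],1),round(r["confidence"],2))
E
```

```text
pics
{'clock': 0.0, 'qpos': [-1.296, 0.629, 0.038, 1.518, -0.027, 0.996, -0.02], 'qd': [0.0, -0.0, 0.0, 0.002, 0.0, 0.001, -0.001], 'tau': [0.0, -56.342, 1.227, -19.343, 0.011, 0.011, 0.0], 'eef_pos': [217.014, 612.046, 230.394], 'tool_rot': [-1.571, 0.002, 1.23], 'force': [-0.286, 0.089, 0.453], 'torque': [0.029, -0.002, 0.034], 'width': 85.598} 18.700000000000003
scene {'image': 0, 'vfov': 53.55, 'cx': 252.682, 'cy': 191.649, 'extrinsics': [[-0.82, 0.572, -0.0, 440.421], [-0.438, -0.628, 0.643, 180.707], [0.368, 0.527, 0.766, -1458.144], [0.0, 0.0, 0.0, 1.0]], 'shot': 1}
screw_grip [ 594.4 -184.7   66.5] 0.49
pilot_hole [ 224.7 -314.1   62.4] 0.98
pilot_hole [493.  173.3  61.2] 0.96
pilot_hole [345.1 -62.8  62.3] 0.9
rack [ 596.2 -185.3   -1.1] 0.56
rest [267.9 241.1   0.6] 0.91
rest [388.4 -53.7   1.5] 0.7
rest [ 267.3 -319.6   -0.7] 0.67
knob_pin [ 736.2 -351.1   -2.5] 0.58
hook_pin [ 533.3 -182.4   44.3] 0.44
side {'image': 0, 'vfov': 54.147, 'cx': 247.029, 'cy': 196.741, 'extrinsics': [[0.996, -0.087, -0.004, -560.718], [0.053, 0.57, 0.82, -100.925], [-0.069, -0.817, 0.572, -1074.886], [0.0, 0.0, 0.0, 1.0]], 'shot': 2}
screw_grip [ 600.6 -184.9   67.3] 0.75
pilot_hole [222.5 239.6  59. ] 0.85
pilot_hole [340.6 -64.4  59.4] 0.84
pilot_hole [ 225.3 -315.9   63.9] 0.75
rack [ 598.5 -187.2    2.5] 0.88
rack [486.5 178.9  61.1] 0.49
rest [ 270.4 -322.     0.8] 0.95
rest [530.9 179.    0.6] 0.92
rest [386.1 -54.    3. ] 0.84
knob_pin [ 657.2 -185.3   35. ] 0.54
hook_pin [ 531.8 -184.2   41. ] 0.68
hook_pin [ 521.2 -482.8    1. ] 0.42
wrist {'image': 0, 'vfov': 62.092, 'cx': 258.679, 'cy': 189.832, 'tool_from_camera': [[1.0, -0.001, 0.001, -0.2], [0.001, 0.301, -0.954, -142.23], [0.001, 0.954, 0.301, 77.31], [0.0, 0.0, 0.0, 1.0]], 'shot': 3}
rest [269.1 237.6  -0. ] 0.8
```

View pics/a_scene.png

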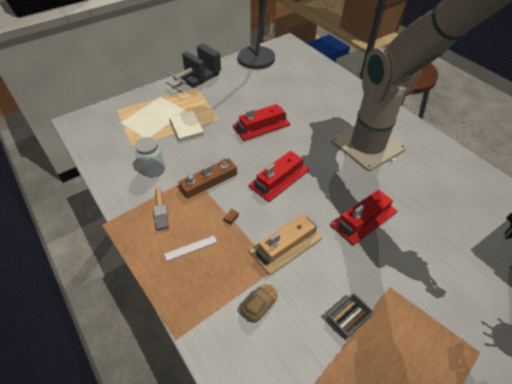

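View pics/a_side.png

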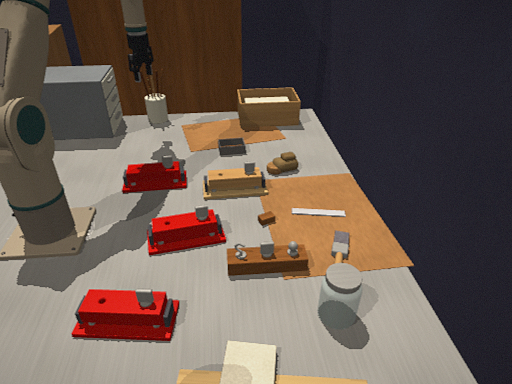

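View pics/a_wrist.png

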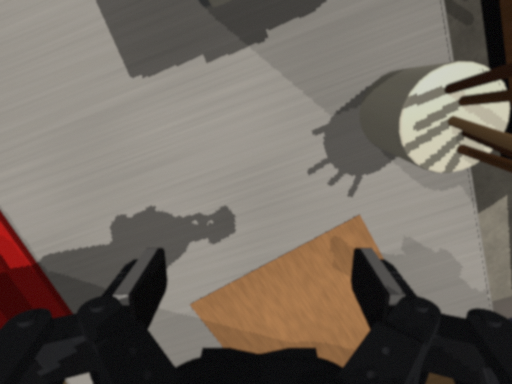

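Request:
apply_moves(motion=[[-8,0,-10,-0.1,6],[-16,0,-20,-0.2,6],[-24,0,-30,-0.3,6],[-32,3,-40.5,-0.34,6],[-32,6,-40.5,-0.34,6],[-32,6,-40.5,-0.34,6],[-32,6,-40.5,-0.34,6],[-32,6,-40.5,-0.34,6],[-32,6,-40.5,-0.34,6],[-32,6,-40.5,-0.34,6],[-32,6,-40.5,-0.34,6],[-32,6,-40.5,-0.34,6]])

```text
clock: 2.55
eef_pos: [491.3, 177.5, 171.6]
tool_rot: [-1.571, -0.001, 1.573]
force: [0.4, -0.5, 0.1]
width: 60.1
```

```bash
cat > h.py <<'E'
from cell import ctrl
import cv2,numpy as np
from scipy.spatial.transform import Rotation as R
def look(n,name,qs=()):
    s=ctrl.read_state(); p=ctrl.get_image(n); im=p["image"]
    if n=="wrist":
        T=np.eye(4);T[:3,:3]=R.from_euler("xyz",s["tool_rot"]).as_matrix();T[:3,3]=s["eef_pos"]
        W=np.linalg.inv(T@np.asarray(p["tool_from_camera"]))
    else: W=np.asarray(p["extrinsics"])
    f=192/np.tan(np.radians(p["vfov"]/2)); cam=(W,f,p["cx"],p["cy"])
    cv2.imwrite(f"pics/{name}.png",im[:,:,::-1]); np.savez(f"pics/{name}.npz",W=W,f=f,cx=p["cx"],cy=p["cy"])
    print(name,"t",round(s["clock"],2),"eef",np.round(s["eef_pos"],1),np.round(s["tool_rot"],3),"q",np.round(s["qpos"],2),"F",np.round(s["force"],1),"w",round(s["width"],1))
    for q in qs:
        for r in ctrl.mark_of(p,q)[:3]: print(q,np.round(r["location"],1),round(r["confidence"],2),"px",np.round(proj(cam,r["location"]),1))
    return cam
def load(name):
    d=np.load(f"pics/{name}.npz"); return d["W"],float(d["f"]),float(d["cx"]),float(d["cy"])
def proj(cam,P):
    W,f,cx,cy=cam; c=W[:3,:3]@np.asarray(P,float)+W[:3,3]; return np.array([cx+f*c[0]/-c[2],cy-f*c[1]/-c[2]])
def ray(cam,uv):
    W,f,cx,cy=cam; d=np.array([(uv[0]-cx)/f,-(uv[1]-cy)/f,-1]); Rm=W[:3,:3]; return -Rm.T@W[:3,3],Rm.T@d
def atz(cam,uv,z):
    o,d=ray(cam,uv); return o+d*(z-o[2])/d[2]
def tri(obs):
    A=np.zeros((3,3));b=np.zeros(3)
    for cam,uv in obs:
        o,d=ray(cam,uv);d/=np.linalg.norm(d);M=np.eye(3)-np.outer(d,d);A+=M;b+=M@o
    return np.linalg.solve(A,b)
E
python3 - <<'E'
from h import *
look("wrist","b1",["pilot_hole","screw_grip","rest"])
im=cv2.imread("pics/a_side.png"); cv2.imwrite("pics/b_crop.png",np.vstack([cv2.resize(im[150:210,190:320],None,fx=5,fy=5,interpolation=2)[:290],cv2.resize(im[230:285,210:340],None,fx=5,fy=5,interpolation=2)]))
E
```

```text
b1 t 2.55 eef [491.3 177.5 171.6] [-1.571e+00 -1.000e-03  1.573e+00] q [-0.37  0.53 -0.05  1.93  0.04  0.68  1.13] F [ 0.4 -0.5  0.1] w 60.1
pilot_hole [489.6 177.5  60. ] 0.89 px [258.9 184.7]
rest [ 5.366e+02  1.798e+02 -5.000e-01] 0.75 px [260.9 211. ]
rest [383.5 -52.9  -1.6] 0.69 px [ 7.  53.4]
```

View pics/b1.png

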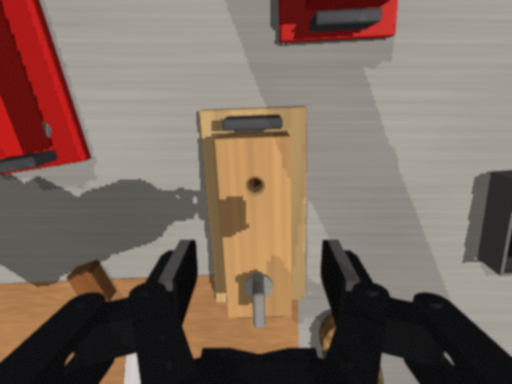

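View pics/b_crop.png

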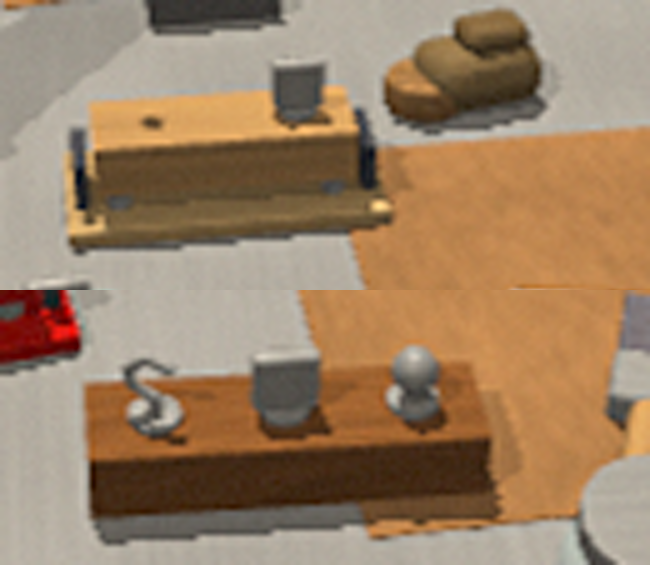

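Request:
apply_moves(motion=[[-5,0,0,0,6],[-7,0,0,0,6],[-7,0,0,0,6],[-7,0,0,0,6],[-7,0,0,0,6]])

```text
clock: 3.38
eef_pos: [491.9, 107.2, 171.3]
tool_rot: [-1.571, -0.001, 1.572]
force: [-0.4, -0.5, 1.3]
width: 59.9
```

```bash
python3 - <<'E'
from h import *
look("wrist","b2",["pilot_hole","rest"])
a=cv2.imread("pics/b1.png")[150:310,180:320];b=cv2.imread("pics/b2.png")[140:300,60:320]
cv2.imwrite("pics/b2c.png",cv2.resize(np.hstack([a,b]),None,fx=2,fy=2,interpolation=2))
E
```

```text
b2 t 3.38 eef [491.9 107.2 171.3] [-1.571e+00 -1.000e-03  1.572e+00] q [-0.23  0.51 -0.06  1.98  0.04  0.65  1.26] F [-0.4 -0.5  1.3] w 59.9
pilot_hole [492.6 176.7  62.6] 0.9 px [343.2 188.6]
rest [ 3.867e+02 -5.600e+01 -1.000e-01] 0.88 px [79.9 56.7]
rest [541.5 179.8  -3.4] 0.82 px [326.7 214. ]
```

View pics/b2c.png

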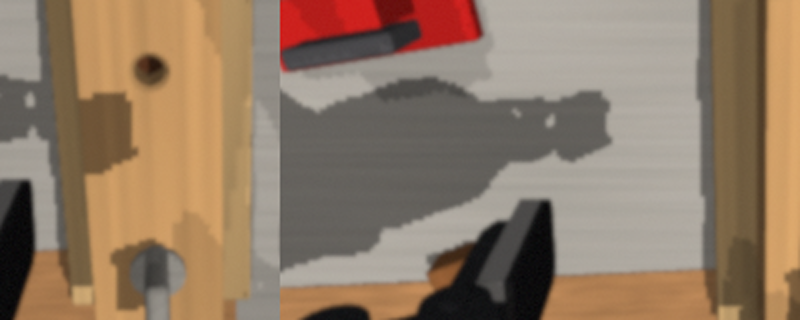

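Request:
apply_moves(motion=[[-6,0,-2,0,6],[-12,0,-5,0,6],[-18,0,-8,0,6],[-24,0,-10.7,0,6],[-29.3,0,-10.7,0,6],[-29.3,0,-10.7,0,6],[-29.3,0,-10.7,0,6],[-29.3,0,-10.7,0,6],[-29.3,0,-10.7,0,6],[-29.3,0,-10.7,0,6]])

```text
clock: 4.78
eef_pos: [598.9, -186.3, 171.5]
tool_rot: [-1.571, -0.0, 1.572]
force: [0.7, 0.7, -0.1]
width: 59.8
```

```bash
python3 - <<'E'
from h import *
look("wrist","c1",["screw_grip","screw_collar","rack","knob_pin","hook_pin"])
E
```

```text
c1 t 4.78 eef [ 598.9 -186.3  171.5] [-1.571 -0.     1.572] q [ 0.3   0.66 -0.07  1.64  0.06  0.84  1.78] F [ 0.7  0.7 -0.1] w 59.8
screw_grip [ 596.9 -186.    64.8] 0.79 px [259.4 186.1]
screw_collar [ 598.9 -187.6   34.5] 0.95 px [257.6 178.5]
screw_collar [ 530.2 -180.2   34.6] 0.57 px [266.4 100. ]
rack [ 5.972e+02 -1.870e+02  3.000e-01] 0.6 px [258.3 167.8]
knob_pin [ 662.9 -189.3   38.2] 0.82 px [255.7 244. ]
hook_pin [ 529.5 -182.    35.6] 0.93 px [264.3  99.1]
```

View pics/c1.png

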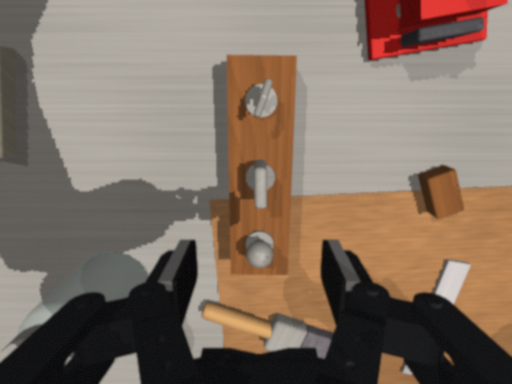

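Request:
apply_moves(motion=[[4,0,0,0,6],[5,0,0,0,6],[5,0,0,0,6],[5,0,0,0,6]])

```text
clock: 5.58
eef_pos: [598.6, -139.1, 171.3]
tool_rot: [-1.571, 0.001, 1.568]
force: [0.2, -0.5, -0.9]
width: 60.1
```

```bash
python3 - <<'E'
from h import *
look("wrist","c2",["screw_grip","screw_collar"])
g=lambda f,u,v,w=35,h=35:cv2.resize(cv2.imread(f"pics/{f}.png")[v-h:v+h,u-w:u+w],None,fx=5,fy=5,interpolation=cv2.INTER_CUBIC)
cv2.imwrite("pics/c3.png",np.hstack([g("c1",260,185),g("c2",200,185)]))
cv2.imwrite("pics/b3.png",np.hstack([g("b1",256,184),g("b2",343,188)]))
def dark(f,u,v):
    im=cv2.imread(f"pics/{f}.png").astype(float).sum(2)[v-14:v+15,u-14:u+15]
    m=(im<0.55*np.median(im)).astype(np.uint8); n,l,st,c=cv2.connectedComponentsWithStats(m); k=1+np.argmax(st[1:,4]); print(f,st[k],c[k]+[u-14,v-14]); return c[k]+[u-14,v-14]
o=[(load("b1"),dark("b1",256,184)),(load("b2"),dark("b2",343,188))]
print(tri(o),[atz(c,u,61) for c,u in o])
E
```

```text
c2 t 5.58 eef [ 598.6 -139.1  171.3] [-1.571e+00  1.000e-03  1.568e+00] q [ 0.22  0.64 -0.07  1.68  0.06  0.82  1.7 ] F [ 0.2 -0.5 -0.9] w 60.1
screw_grip [ 596.4 -185.9   63.1] 0.95 px [202.1 185.4]
screw_collar [ 598.8 -186.1   35.5] 0.58 px [207.3 179.1]
b1 [  7   8  14  14 150] [255.08 184.36]
b2 [  3   4  15  14 157] [338.91082803 184.06369427]
[490.25485706 174.33435318  57.09346709] [array([489.05317843, 174.37601637,  61.        ]), array([489.14142888, 173.31004547,  61.        ])]
```

View pics/c3.png

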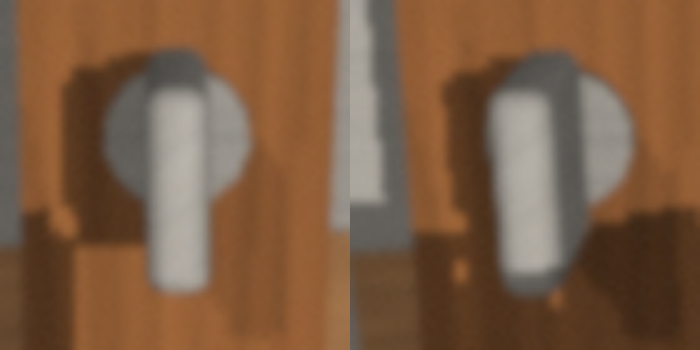

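View pics/b3.png

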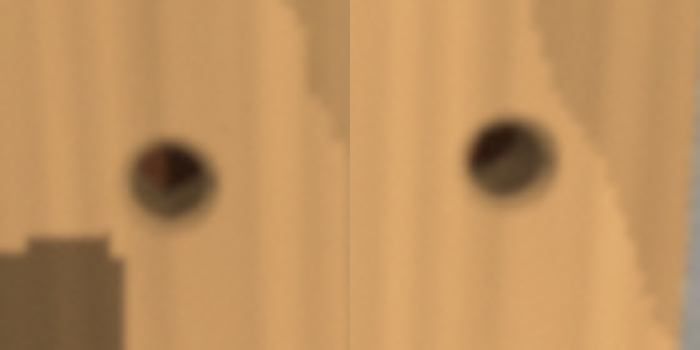

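```bash
python3 - <<'E'
from h import *
b1,b2,c1,c2=map(load,["b1","b2","c1","c2"])
for n,o,z in [("hole",[(b1,(255.2,184.6)),(b2,(339.8,184.4))],59),("collar",[(c1,(260,177)),(c2,(206.8,176.2))],44),("wingtop",[(c1,(260.6,187.6)),(c2,(199.6,186))],78)]:
    print(n,tri(o).round(1),[atz(c,u,z).round(1) for c,u in o])
# wing edges direction c1/c2 top face long edges
print(atz(c1,(225+150/5,150+95/5),78),atz(c1,(225+150/5,150+285/5),78),atz(c1,(225+209/5,150+95/5),78),atz(c1,(225+209/5,150+285/5),78))
S,D=load("a_scene"),0
E
python3 - <<'E'
E
```

```text
hole [489.8 174.5  59.5] [array([489.9, 174.5,  59. ]), array([490. , 174.6,  59. ])]
collar [ 595.  -185.4   41.4] [array([ 594.9, -185.4,   44. ]), array([ 593.8, -184.9,   44. ])]
wingtop [ 593.2 -185.1   78.4] [array([ 594.1, -185.1,   78. ]), array([ 592.4, -185.1,   78. ])]
[ 579.32970312 -189.3850496    78.        ] [ 610.10712766 -189.44464592   78.        ] [ 579.31474528 -180.42670574   78.        ] [ 610.09094061 -180.14339545   78.        ]Traceback (most recent call last):
  File "<stdin>", line 7, in <module>
  File "h.py", line 17, in load
    d=np.load(f"pics/{name}.npz"); return d["W"],float(d["f"]),float(d["cx"]),float(d["cy"])
    fid = stack.enter_context(open(os.fspath(file), "rb"))
                              ~~~~^^^^^^^^^^^^^^^^^^^^^^^
FileNotFoundError: [Errno 2] No such file or directory: 'pics/a_scene.npz'
```

Request:
apply_moves(motion=[[-3,0,0.4,0,4],[-4.6,3,0.45,0,4],[-4.6,6.5,0.45,0,4],[-4.6,6.5,0.45,0,4],[-4.6,6.5,0.45,0,4],[-4.6,6.5,0.45,0,4]])

```text
clock: 6.48
eef_pos: [595.4, -183.5, 107.9]
tool_rot: [-1.574, 0.001, 1.57]
force: [0.8, -0.3, -0.6]
width: 39.9
```

```bash
python3 - <<'E'
from h import *
c=look("wrist","d1",["screw_grip","screw_collar"])
E
```

```text
d1 t 6.47 eef [ 595.4 -183.5  107.9] [-1.574e+00  1.000e-03  1.570e+00] q [ 0.29  0.74 -0.07  1.7   0.07  0.7   1.76] F [ 0.8 -0.3 -0.6] w 39.9
screw_grip [ 597.7 -188.8   66.8] 0.83 px [250.6 223. ]
screw_collar [ 599.2 -184.8   34.2] 0.61 px [257.3 206.7]
```

View pics/d1.png

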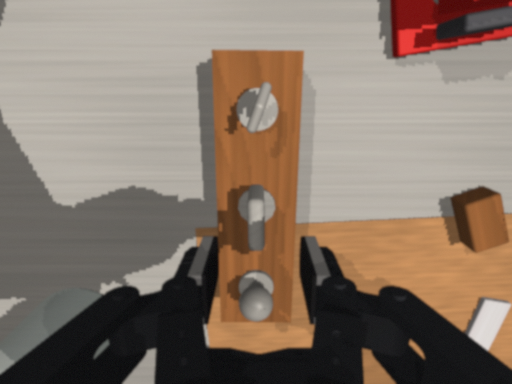

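Request:
apply_moves(motion=[[-0.1,3,0.1,0,4],[-0.1,5.5,0.1,0,4],[-0.1,5.9,0.1,0,4],[-0.1,5.9,0.1,0,4],[-0.1,5.9,0.1,0,4],[-0.1,5.9,0.1,0,4]])

```text
clock: 7.38
eef_pos: [593.8, -184.6, 48.3]
tool_rot: [-1.572, 0.0, 1.57]
force: [0.1, -0.1, -0.7]
width: 40.3
```

```bash
python3 - <<'E'
from h import *
c=look("wrist","e1")
look("side","e2")
im=cv2.imread("pics/e2.png"); cv2.imwrite("pics/e3.png",cv2.resize(im[200:300,200:340],None,fx=5,fy=5,interpolation=2))
E
```

```text
e1 t 7.38 eef [ 593.8 -184.6   48.3] [-1.572  0.     1.57 ] q [ 0.29  0.82 -0.06  1.73  0.08  0.59  1.76] F [ 0.1 -0.1 -0.7] w 40.3
e2 t 7.42 eef [ 593.7 -184.5   48.1] [-1.572  0.     1.57 ] q [ 0.29  0.82 -0.06  1.73  0.08  0.59  1.76] F [ 0.2  0.6 -0.6] w 39.9
```

View pics/e1.png

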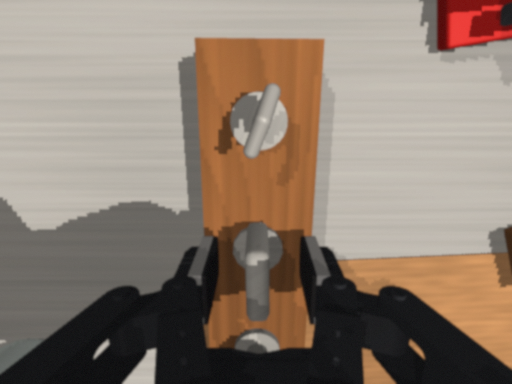

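View pics/e3.png

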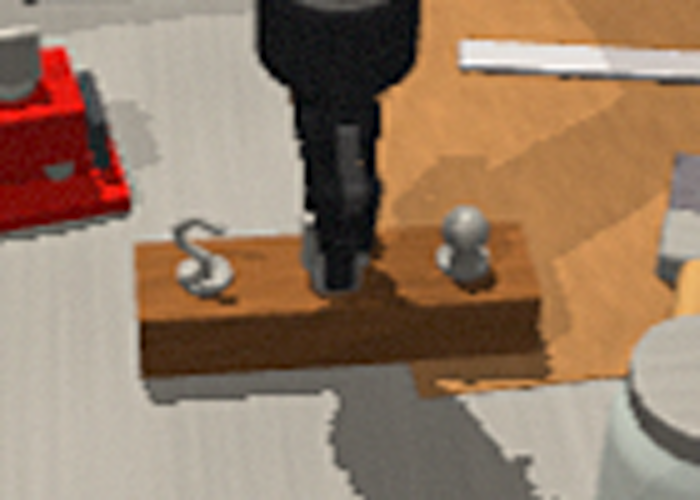

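Request:
apply_moves(motion=[[0,0,0,0,0],[0,0,0,0,0],[0,0,0,0,0],[0,0,0,0,0],[0,0,0,0,0],[0,0,0,0,0]])

```text
clock: 8.22
eef_pos: [593.3, -184.5, 47.5]
tool_rot: [-1.571, 0.0, 1.57]
force: [-0.7, -0.2, 4.7]
width: 8.8
```

```bash
python3 - <<'E'
from h import *
s=ctrl.read_state();print({k:np.round(v,3).tolist() for k,v in s.items()})
c=look("wrist","f1")
cv2.imwrite("pics/f1c.png",cv2.resize(cv2.imread("pics/f1.png")[190:350,170:350],None,fx=3,fy=3,interpolation=2))
E
```

```text
{'clock': 8.225, 'qpos': [0.293, 0.823, -0.06, 1.734, 0.079, 0.587, 1.756], 'qd': [-0.001, 0.0, -0.001, 0.001, 0.0, 0.003, -0.002], 'tau': [-0.058, -56.363, -0.154, -12.203, 0.002, -0.202, -0.0], 'eef_pos': [593.314, -184.471, 47.536], 'tool_rot': [-1.571, 0.0, 1.57], 'force': [-0.705, -0.153, 4.659], 'torque': [-0.011, 0.111, -0.012], 'width': 8.809}
f1 t 8.22 eef [ 593.3 -184.5   47.5] [-1.571  0.     1.57 ] q [ 0.29  0.82 -0.06  1.73  0.08  0.59  1.76] F [-0.7 -0.2  4.7] w 8.8
```

View pics/f1c.png

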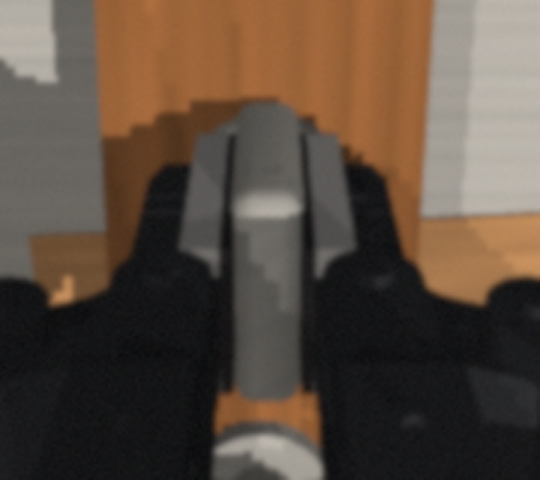

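```bash
python3 - <<'E'
from h import *
c=load("f1")
for z in (77,78,79): print([atz(c,(170+x/3,190+y/3),z).round(1) for x,y in((267,187),(267,398))])
print(proj(c,[593.3-17,-184.5,78]),proj(c,[593.3+17,-184.5,78]),proj(c,[593.3,-184.5,47.5]))
E
```

```text
[array([ 577.4, -184.5,   77. ]), array([ 611. , -184.5,   77. ])]
[array([ 576.9, -184.5,   78. ]), array([ 610.2, -184.5,   78. ])]
[array([ 576.3, -184.5,   79. ]), array([ 609.3, -184.5,   79. ])]
[259.00710983 250.98405458] [258.99009818 322.94616954] [258.99054881 251.9114564 ]
```

Request:
apply_moves(motion=[[0,-2,0,0,0],[0,-5,0,0,0],[0,-9,0,0,0],[0,-9,0,0,0],[0,-9,0,0,0]])

```text
clock: 8.9
eef_pos: [592.6, -184.2, 137.4]
tool_rot: [-1.57, -0.0, 1.57]
force: [-1.1, 0.4, -1.5]
width: 9.1
```

```bash
python3 - <<'E'
from h import *
c=look("wrist","g1")
look("side","g2",["screw_grip","screw_tip"])
im=cv2.imread("pics/g2.png");a=cv2.imread("pics/g1.png"); cv2.imwrite("pics/g3.png",np.hstack([cv2.resize(im[160:280,200:330],None,fx=3,fy=3,interpolation=2),cv2.resize(a[230:350,190:320],None,fx=3,fy=3,interpolation=2)]))
E
```

```text
g1 t 8.9 eef [ 592.6 -184.2  137.4] [-1.57 -0.    1.57] q [ 0.3   0.7  -0.07  1.69  0.07  0.76  1.77] F [-1.1  0.4 -1.5] w 9.1
g2 t 8.95 eef [ 592.2 -184.1  136.6] [-1.569e+00 -1.000e-03  1.570e+00] q [ 0.3   0.7  -0.07  1.69  0.07  0.76  1.77] F [ 0.7 -0.3 -0.7] w 9.1
screw_grip [ 601.  -183.1  150.8] 0.43 px [269.8 217.9]
screw_grip [ 597.7 -185.3    3.3] 0.27 px [266.9 263.8]
screw_tip [485.5 178.5  60.9] 0.52 px [218.4 173.1]
screw_tip [ 593.4 -179.3  105. ] 0.46 px [265.9 232. ]
```

View pics/g3.png

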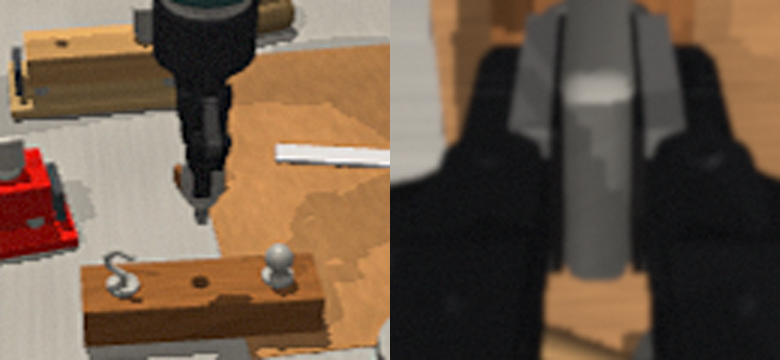

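Request:
apply_moves(motion=[[5,-0.5,1,0,0],[10,-0.5,2.5,-0.15,0],[15,-0.5,4,-0.3,0],[20,-0.5,6,-0.45,0],[25,-0.5,8,-0.6,0],[30,-0.5,9,-0.75,0],[34,-0.5,10,-0.9,0],[35.9,0,10.25,-1.0,0],[35.9,1.5,10.25,-1.0,0],[35.9,2.5,10.25,-1.0,0],[35.9,2.5,10.25,-1.0,0],[35.9,2.5,10.25,-1.0,0],[35.9,2.5,10.25,-1.0,0]])

```text
clock: 10.72
eef_pos: [491.4, 174.3, 112.6]
tool_rot: [-1.571, 0.0, 2.569]
force: [1.2, 0.7, -1.0]
width: 9.1
```

```bash
python3 - <<'E'
from h import *
look("wrist","k1",["pilot_hole"])
look("side","k2",["screw_tip","pilot_hole"])
look("scene","k3",["screw_tip","pilot_hole"])
im=cv2.imread("pics/k2.png");a=cv2.imread("pics/k3.png"); cv2.imwrite("pics/k4.png",np.hstack([cv2.resize(im[120:220,170:270],None,fx=4,fy=4,interpolation=2),cv2.resize(a[180:280,250:350],None,fx=4,fy=4,interpolation=2)]))
E
```

```text
k1 t 10.72 eef [491.4 174.3 112.6] [-1.571  0.     2.569] q [-0.2   0.63 -0.29  1.98  0.31  0.57  1.87] F [ 1.2  0.7 -1. ] w 9.1
pilot_hole [495.2 177.6  63.7] 0.98 px [256.2 222. ]
k2 t 10.82 eef [491.3 174.5 112.6] [-1.571  0.     2.569] q [-0.2   0.63 -0.29  1.98  0.31  0.57  1.87] F [-0.3  0.6 -1.2] w 9.4
screw_tip [493.1 177.   83.4] 0.41 px [220.5 167.3]
pilot_hole [ 222.4 -311.4   63.2] 0.79 px [100.4 297.6]
pilot_hole [221.2 241.8  59. ] 0.76 px [138.7 167.7]
pilot_hole [338.6 -59.4  58. ] 0.76 px [166.3 222.3]
k3 t 10.97 eef [491.1 174.7 112.5] [-1.571  0.     2.57 ] q [-0.2   0.63 -0.29  1.98  0.31  0.57  1.87] F [-0.9  0.2 -0.7] w 8.9
screw_tip [490.7 178.5  83.8] 0.46 px [300.4 223.1]
pilot_hole [224.8 237.3  60.6] 0.72 px [376.6 200.5]
pilot_hole [493.8 176.8  58.7] 0.71 px [298.4 228.1]
pilot_hole [7.791e+02 1.500e+01 5.000e-01] 0.67 px [190.6 247.2]
```

View pics/k4.png

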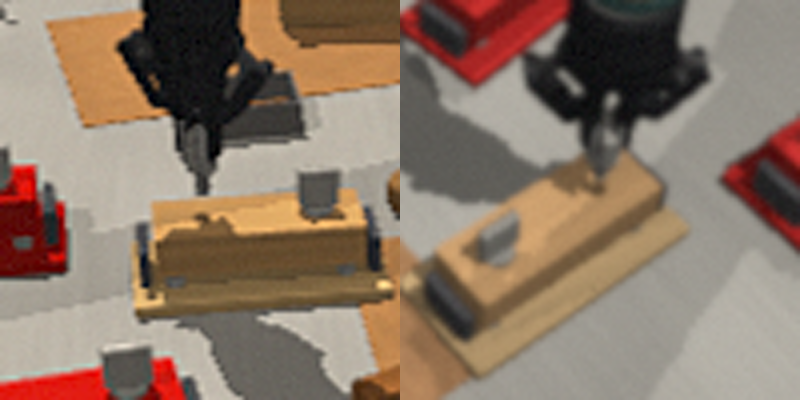

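View pics/k1.png

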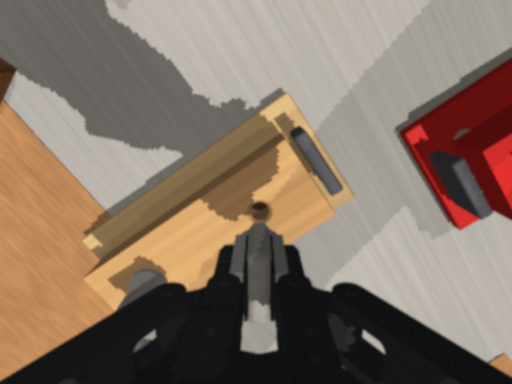

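```bash
python3 - <<'E'
from h import *
c=load("k1"); a=cv2.imread("pics/k1.png");cv2.imwrite("pics/k5.png",cv2.resize(a[180:280,200:320],None,fx=6,fy=6,interpolation=2))
for uv in [(260,210),(260.5,211)]: print(atz(c,uv,60).round(1))
print(proj(c,[491.3,174.4,60]))
for n,z in(("k2",81),("k3",81)):
  d=load(n); print(n,proj(d,[491.2,174.5,81]),proj(d,[489.9,174.5,61]))
E
```

```text
[489.4 173.1  60. ]
[489.5 173.9  60. ]
[258.56942412 212.99569188]
k2 [219.91569137 168.31993674] [219.7944479 173.6702679]
k3 [299.27517524 222.84130416] [298.98543191 226.5153295 ]
```

View pics/k5.png

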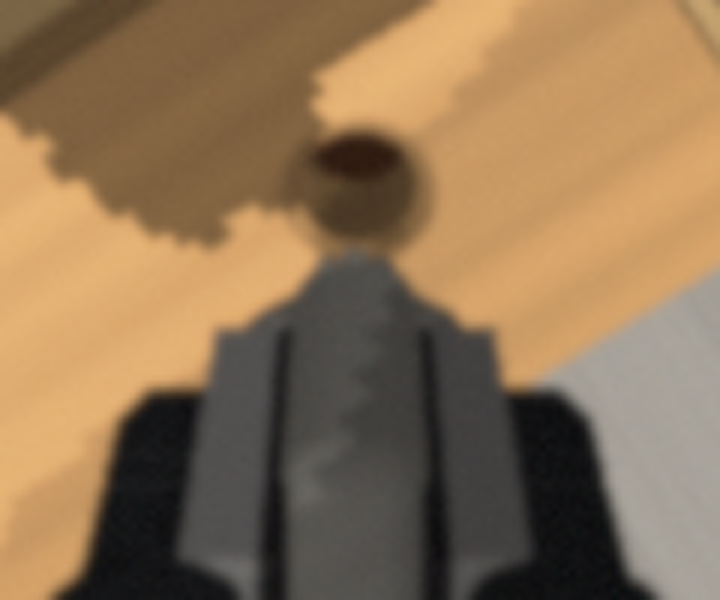

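Request:
apply_moves(motion=[[0.1,0,0.15,0,0],[0.1,1,0.15,0,0],[0.1,1.8,0.15,0,0],[0.1,2.2,0.15,0,0],[0.1,2.5,0.15,0,0],[0.1,2.5,0.15,0,0],[0.1,2.5,0.15,0,0],[0.1,2.5,0.15,0,0]])

```text
clock: 12.12
eef_pos: [489.1, 173.2, 87.1]
tool_rot: [-1.57, -0.0, 2.57]
force: [1.0, -3.4, -4.7]
width: 9.3
```

```bash
python3 - <<'E'
from h import *
look("side","m2")
look("scene","m3")
look("side","m4")
im=cv2.imread("pics/m2.png");a=cv2.imread("pics/m3.png"); cv2.imwrite("pics/m5.png",np.hstack([cv2.resize(im[140:200,190:250],None,fx=6,fy=6,interpolation=2),cv2.resize(a[200:260,270:330],None,fx=6,fy=6,interpolation=2)]))
E
```

```text
m2 t 12.12 eef [489.1 173.2  87.1] [-1.57 -0.    2.57] q [-0.22  0.67 -0.26  2.    0.34  0.51  1.85] F [ 1.  -3.4 -4.7] w 9.3
m3 t 12.18 eef [489.1 173.2  87.1] [-1.57 -0.    2.57] q [-0.22  0.67 -0.26  2.    0.34  0.51  1.85] F [ 0.3 -4.3 -3.9] w 9.2
m4 t 12.22 eef [489.1 173.2  87.1] [-1.57 -0.    2.57] q [-0.22  0.67 -0.26  2.    0.34  0.51  1.85] F [ 0.2 -3.7 -4.9] w 9.1
```

View pics/m5.png

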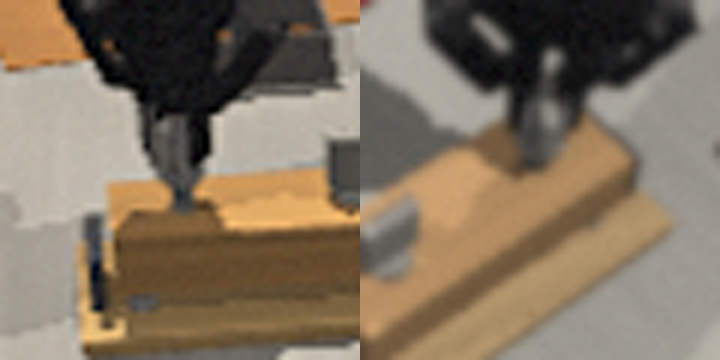

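Request:
apply_moves(motion=[[-0.04,0,0.06,0,0],[-0.04,0.4,0.06,0,0],[-0.04,0.8,0.06,0,0],[-0.04,1.0,0.06,0,0],[-0.04,1.0,0.06,0,0],[-0.04,1.0,0.06,0,0]])

```text
clock: 13.02
eef_pos: [489.4, 172.7, 77.2]
tool_rot: [-1.57, 0.0, 2.57]
force: [-0.3, -5.3, 2.8]
width: 9.2
```

Request:
apply_moves(motion=[[0,0,0,0,0],[0,0,0,0,0]])

```text
clock: 13.28
eef_pos: [489.4, 172.7, 77.2]
tool_rot: [-1.57, 0.0, 2.57]
force: [0.0, -5.2, 1.7]
width: 9.3
```

Request:
apply_moves(motion=[[-0.05,0,0.08,0,0],[-0.05,0,0.08,0,0],[-0.05,0,0.08,0,0]])

```text
clock: 13.65
eef_pos: [489.4, 172.6, 77.3]
tool_rot: [-1.571, -0.0, 2.57]
force: [-0.9, -3.5, 0.7]
width: 9.4
```

Request:
apply_moves(motion=[[-0.08,0,0.13,0,0],[-0.08,0.2,0.13,0,0],[-0.08,0.4,0.13,0,0],[-0.08,0.4,0.13,0,0],[-0.08,0.4,0.13,0,0]])

```text
clock: 14.28
eef_pos: [489.3, 171.1, 73.3]
tool_rot: [-1.571, -0.0, 2.57]
force: [-0.9, 0.2, -1.9]
width: 9.2
```

Request:
apply_moves(motion=[[0,0.1,0,0,0],[0,0.15,0,0,0],[0,0.2,0,0,0],[0,0.2,0,0,0],[0,0.2,0,0,0]])

```text
clock: 14.9
eef_pos: [489.5, 171.1, 71.6]
tool_rot: [-1.572, 0.0, 2.57]
force: [-1.8, 1.2, 4.3]
width: 9.4
```

Request:
apply_moves(motion=[[0,0.05,0,0,0],[0,0.1,0,0,0],[0,0.15,0,0,0],[0,0.15,0,0,0],[0,0.15,0,0,0]])

```text
clock: 15.52
eef_pos: [489.5, 171.1, 70.4]
tool_rot: [-1.572, 0.0, 2.57]
force: [-1.3, 1.2, 7.7]
width: 9.2
```

Request:
apply_moves(motion=[[0,0.05,0,0,0],[0,0.1,0,0,0],[0,0.1,0,0,0],[0,0.1,0,0,0]])

```text
clock: 16.02
eef_pos: [489.5, 171.1, 69.7]
tool_rot: [-1.572, 0.001, 2.57]
force: [-2.5, 1.7, 11.9]
width: 8.7
```

```bash
python3 - <<'E'
from h import *
look("side","n2",["pilot_hole","screw_collar"])
look("scene","n3")
look("wrist","n4")
im=cv2.imread("pics/n2.png");a=cv2.imread("pics/n3.png"); cv2.imwrite("pics/n5.png",np.hstack([cv2.resize(im[140:200,190:250],None,fx=6,fy=6,interpolation=2),cv2.resize(a[200:260,270:330],None,fx=6,fy=6,interpolation=2)]))
E
```

```text
n2 t 16.02 eef [489.5 171.1  69.7] [-1.572e+00  1.000e-03  2.570e+00] q [-0.23  0.7  -0.24  2.01  0.35  0.47  1.84] F [-2.5  1.7 11.9] w 8.7
pilot_hole [484.5 178.4  61.3] 0.75 px [218.1 173. ]
pilot_hole [222.2 238.7  55.6] 0.7 px [139. 169.]
pilot_hole [340.4 -65.3  60.4] 0.57 px [166.7 222.9]
screw_collar [490.4 171.7  64.1] 0.47 px [219.9 173.3]
screw_collar [543.  449.6  -1.1] 0.37 px [232.  150.2]
n3 t 16.18 eef [489.5 171.1  69.7] [-1.572e+00  1.000e-03  2.570e+00] q [-0.23  0.7  -0.24  2.01  0.35  0.47  1.84] F [-2.7  1.3 12.6] w 9.1
n4 t 16.23 eef [489.5 171.1  69.7] [-1.572e+00  1.000e-03  2.570e+00] q [-0.23  0.7  -0.24  2.01  0.35  0.47  1.84] F [-2.8  0.6 12.7] w 9.1
```

View pics/n5.png

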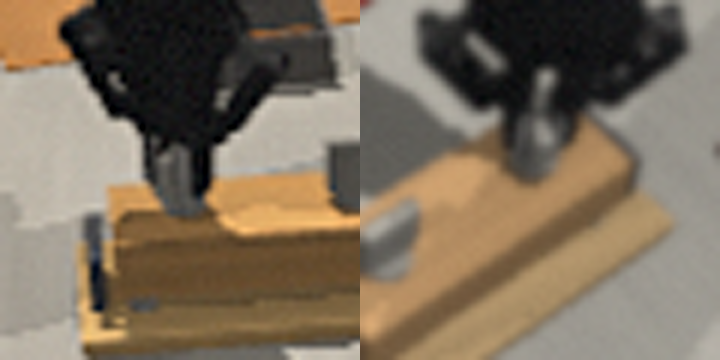

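View pics/n4.png

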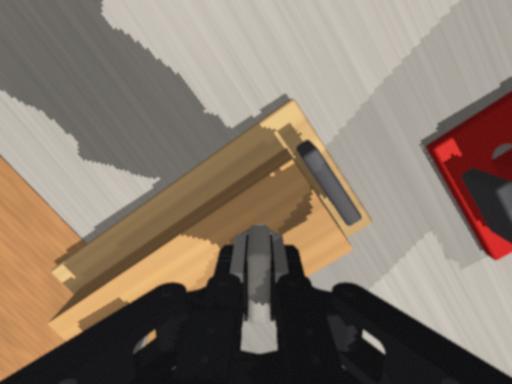

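```bash
python3 - <<'E'
from h import *
a=cv2.imread("pics/g1.png")[200:370,200:320];b=cv2.imread("pics/k1.png")[200:370,200:320];c=cv2.imread("pics/n4.png")[200:370,200:320]
cv2.imwrite("pics/n6.png",cv2.resize(np.hstack([a,b,c]),None,fx=2.2,fy=3.3,interpolation=2))
E
```

```text
(no output)
```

View pics/n6.png

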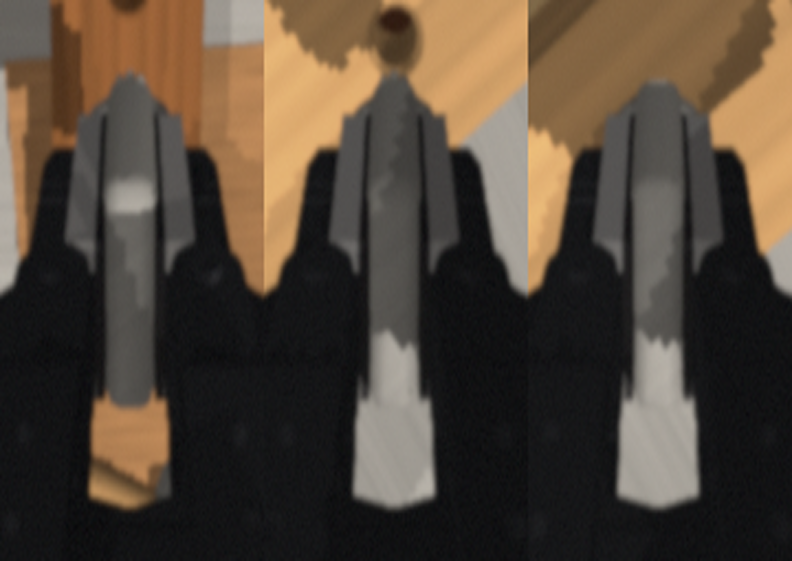

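Request:
apply_moves(motion=[[0.03,0.05,-0.05,0,0],[0.03,0.1,-0.05,0,0],[0.03,0.1,-0.05,0,0],[0.03,0.1,-0.05,0,0]])

```text
clock: 16.77
eef_pos: [489.6, 171.2, 69.0]
tool_rot: [-1.571, 0.001, 2.57]
force: [-2.7, -0.6, 15.2]
width: 9.1
```

Request:
apply_moves(motion=[[0,0.01,0,0.12,0],[0,0.02,0,0.24,0],[0,0.03,0,0.36,0],[0,0.04,0,0.48,0],[0,0.04,0,0.48,0]])

```text
clock: 17.4
eef_pos: [488.6, 172.0, 68.5]
tool_rot: [-1.57, -0.0, 2.09]
force: [-4.7, 1.3, 15.8]
width: 9.3
```

Request:
apply_moves(motion=[[0.125,0.02,0.03,0,0],[0.165,0.035,0.03,0.15,0],[0.205,0.05,0.02,0.3,0],[0.24,0.065,0.0,0.45,0],[0.275,0.08,-0.02,0.6,0],[0.275,0.08,-0.02,0.6,0]])

```text
clock: 18.15
eef_pos: [487.9, 173.8, 67.8]
tool_rot: [-1.571, 0.0, 1.489]
force: [-3.7, 0.8, 15.9]
width: 8.8
```

Request:
apply_moves(motion=[[0.045,0.02,0.05,0.15,0],[0.09,0.04,0.04,0.3,0],[0.13,0.055,0.02,0.45,0],[0.17,0.07,0.0,0.6,0],[0.205,0.085,-0.03,0.75,0],[0.205,0.085,-0.03,0.75,0]])

```text
clock: 18.9
eef_pos: [488.6, 175.9, 67.0]
tool_rot: [-1.571, -0.0, 0.739]
force: [-2.9, 1.2, 16.0]
width: 9.1
```

Request:
apply_moves(motion=[[0.03,0.02,0.02,0.15,0],[0.07,0.035,0.01,0.3,0],[0.11,0.05,-0.01,0.45,0],[0.15,0.065,-0.03,0.6,0],[0.18,0.08,-0.06,0.75,0],[0.18,0.08,-0.06,0.75,0]])

```text
clock: 19.65
eef_pos: [490.6, 177.0, 66.2]
tool_rot: [-1.57, -0.0, -0.011]
force: [-2.5, 1.1, 16.7]
width: 8.8
```

Request:
apply_moves(motion=[[0.03,0.02,0.0,0.15,0],[0.07,0.035,-0.01,0.3,0],[0.11,0.05,-0.03,0.45,0],[0.15,0.065,-0.05,0.6,0],[0.18,0.075,-0.08,0.75,0],[0.18,0.075,-0.08,0.75,0]])

```text
clock: 20.4
eef_pos: [492.7, 176.3, 65.6]
tool_rot: [-1.569, 0.0, -0.761]
force: [-1.5, 1.4, 16.7]
width: 9.0
```

Request:
apply_moves(motion=[[0.045,0.015,0.0,0.15,0],[0.09,0.03,-0.01,0.3,0],[0.13,0.04,-0.03,0.45,0],[0.17,0.05,-0.05,0.6,0],[0.205,0.06,-0.08,0.75,0],[0.205,0.06,-0.08,0.75,0]])

```text
clock: 21.15
eef_pos: [494.1, 174.1, 65.3]
tool_rot: [-1.569, 0.002, -1.512]
force: [-1.7, 2.3, 18.7]
width: 9.2
```

```bash
python3 - <<'E'
from h import *
s=ctrl.read_state();print({k:np.round(v,3).tolist() for k,v in s.items()})
E
```

```text
{'clock': 21.15, 'qpos': [-0.88, 0.871, 0.8, 2.018, -1.006, 0.708, -0.932], 'qd': [0.006, -0.005, -0.008, 0.002, 0.006, -0.007, 0.031], 'tau': [1.144, -40.651, 9.952, -6.571, 0.048, -1.084, -0.213], 'eef_pos': [494.058, 174.142, 65.318], 'tool_rot': [-1.569, 0.002, -1.512], 'force': [-1.688, 2.261, 18.692], 'torque': [0.358, 0.525, -0.102], 'width': 9.15}
```

Request:
apply_moves(motion=[[0,-0.1,0,0,0],[0,-0.2,0,0,0],[0,-0.28,0,0,0],[0,-0.28,0,0,0]])

```text
clock: 21.65
eef_pos: [494.0, 174.1, 67.3]
tool_rot: [-1.569, 0.001, -1.51]
force: [-0.0, 1.8, 7.3]
width: 9.4
```

Request:
apply_moves(motion=[[0,-0.1,0,0,0],[0,-0.13,0,0,0],[0,-0.13,0,0,0]])

```text
clock: 22.02
eef_pos: [493.8, 174.1, 67.9]
tool_rot: [-1.569, 0.0, -1.51]
force: [1.5, 2.1, 3.9]
width: 9.1
```

Request:
apply_moves(motion=[[0,0,0,0,1.5],[0,0,0,0,2.5],[0,0,0,0,3.5],[0,0,0,0,3.5]])

```text
clock: 22.52
eef_pos: [492.8, 173.6, 67.5]
tool_rot: [-1.571, -0.0, -1.51]
force: [-0.3, -0.2, 0.1]
width: 34.9
```

Request:
apply_moves(motion=[[0,-2,0,0,3.5],[0,-5,0,0,3.5],[0,-9,0,0,3.5],[0,-11,0,0,3.5],[0,-11,0,0,3.5],[0,-11,0,0,3.5]])

```text
clock: 23.28
eef_pos: [492.2, 174.1, 176.6]
tool_rot: [-1.573, -0.0, -1.51]
force: [1.1, -0.9, 0.2]
width: 34.9
```

```bash
python3 - <<'E'
from h import *
look("wrist","r1",["screw_collar","pilot_hole"])
look("side","r2",["screw_collar"])
look("scene","r3",["screw_collar"])
im=cv2.imread("pics/r2.png");a=cv2.imread("pics/r3.png"); cv2.imwrite("pics/r4.png",np.hstack([cv2.resize(im[140:220,190:280],None,fx=4.4,fy=5,interpolation=2),cv2.resize(a[190:270,240:330],None,fx=4.4,fy=5,interpolation=2)]))
E
```

```text
r1 t 23.27 eef [492.2 174.1 176.6] [-1.573 -0.    -1.51 ] q [-0.99  0.73  0.99  1.95 -0.78  0.91 -1.11] F [ 1.1 -0.9  0.2] w 34.9
screw_collar [495.5 172.4  59.1] 0.8 px [260.4 179.9]
pilot_hole [491.6 175.5  60.3] 0.68 px [256.5 184.5]
pilot_hole [343.  -62.9  61.8] 0.58 px [486.2 341.5]
r2 t 23.43 eef [492.4 173.7 176.6] [-1.573e+00 -1.000e-03 -1.510e+00] q [-0.99  0.73  0.99  1.95 -0.78  0.91 -1.11] F [-0.8 -0.1  0.2] w 35.0
screw_collar [492.5 177.8  63. ] 0.61 px [220.5 172.6]
screw_collar [ 522.4 -484.3    3.5] 0.22 px [248.1 379. ]
r3 t 23.52 eef [492.6 173.6 176.9] [-1.572e+00 -1.000e-03 -1.510e+00] q [-0.99  0.73  0.99  1.94 -0.78  0.91 -1.11] F [-0.4 -0.1  0.3] w 34.7
screw_collar [492.8 171.1  59.6] 0.68 px [297.5 226.5]
```

View pics/r1.png

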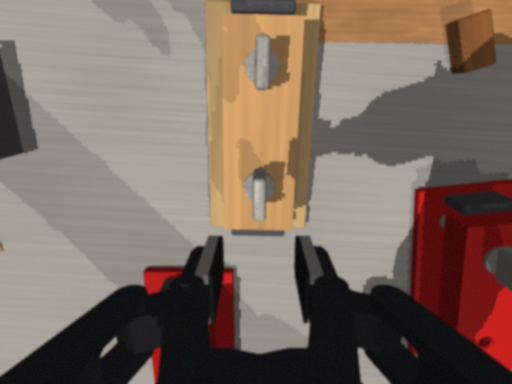

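View pics/r4.png

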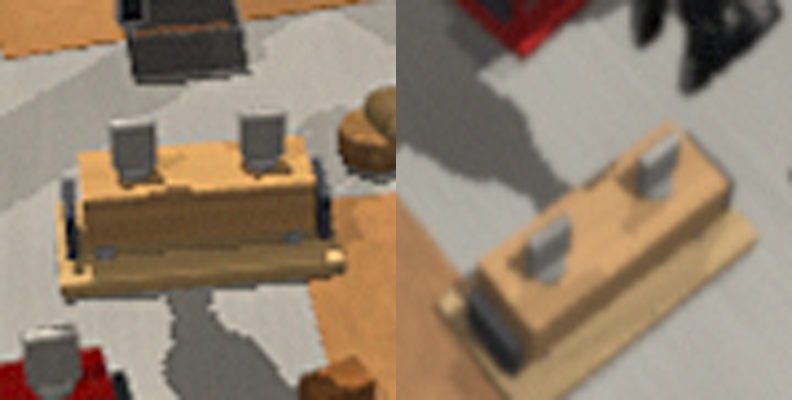

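Request:
apply_moves(motion=[[5,0,-5,0,3.5],[7,0,-5,0,3.5],[7,0,-5,0,3.5],[7,0,-5,0,3.5],[7,0,-5,0,3.5]])

```text
clock: 24.25
eef_pos: [447.8, 102.0, 177.5]
tool_rot: [-1.571, 0.0, -1.508]
force: [0.3, 0.2, -0.1]
width: 35.0
```

```bash
python3 - <<'E'
from h import *
look("wrist","s1",["screw_collar"])
a=cv2.imread("pics/s1.png");cv2.imwrite("pics/s2.png",cv2.resize(a[60:320,240:420],None,fx=3,fy=2.3,interpolation=2)); cv2.imwrite("pics/s0.png",a)
E
```

```text
s1 t 24.25 eef [447.8 102.  177.5] [-1.571  0.    -1.508] q [-0.93  0.65  1.    2.11 -0.77  0.81 -0.95] F [ 0.3  0.2 -0.1] w 35.0
screw_collar [493.7 174.5  55.6] 0.86 px [172.9 122.9]
```

View pics/s0.png

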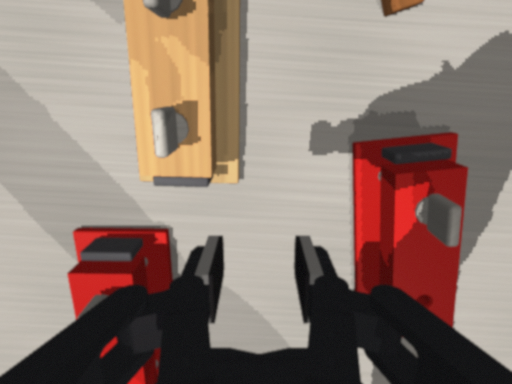

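```bash
python3 - <<'E'
from h import *
g=lambda f,u,v,w=30,h=40:cv2.resize(cv2.imread(f"pics/{f}.png")[v-h:v+h,u-w:u+w],None,fx=6,fy=6,interpolation=cv2.INTER_CUBIC)
cv2.imwrite("pics/s3.png",np.hstack([g("r1",260,195),g("s1",170,130)]))
E
```

```text
(no output)
```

View pics/s3.png

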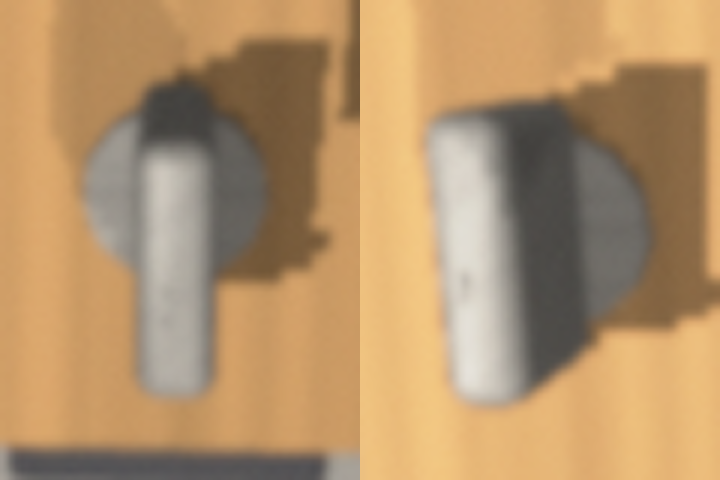

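```bash
python3 - <<'E'
from h import *
r,s=load("r1"),load("s1")
print("collar top",tri([(r,(258.9,186.3)),(s,(172.6,126.6))]).round(1))
print("wing top",tri([(r,(259.1,199.6)),(s,(159.6,132.6))]).round(1))
for z in (99,103): print(z,[atz(c,u,z).round(1) for c,u in((r,(259.1,199.6)),(s,(159.6,132.6)))])
for z in (65,69): print(z,[atz(c,u,z).round(1) for c,u in((r,(258.9,186.3)),(s,(172.6,126.6)))])
E
```

```text
collar top [491.3 173.2  62.8]
wing top [491.2 173.3  97. ]
99 [array([491.8, 173.4,  99. ]), array([491.6, 172.6,  99. ])]
103 [array([493.3, 173.5, 103. ]), array([492.2, 171.4, 103. ])]
65 [array([491.6, 173.5,  65. ]), array([491.9, 172.4,  65. ])]
69 [array([492.8, 173.6,  69. ]), array([492.4, 171.4,  69. ])]
```

```bash
python3 - <<'E'
from cell import ctrl
print(ctrl.finish_job(), ctrl.read_state()["clock"])
E
```

```text
the job is handed in; nothing more can be done
the job is handed in; nothing more can be done
```

The winged screw is out of the rack's middle hole and screwed into the empty pilot hole of the crossbar on the plywood rest. I handed the job in about 24 s after the start (limit 72 s).

**What I did:** I turned it about 4.1 rad clockwise in six connected steps without letting go. The push was about 15–19 N as measured at the wrist. Then I let the bar rise, opened the fingers and moved clear.

**Last checks:**
- **Seated:** the sinking stopped after about 3.2 mm, and the last stroke raised only the push force. That fits a collar fully home.
- **Height:** two wrist views put the collar's top at about 63 mm and the wing's top at about 97 mm. Fully home would be 65 and 99 mm, so they agree within the measuring error.
- **Upright:** both points lie on the same vertical at (491, 173) mm. In the side and scene pictures it stands level with the screw that was already home.
- **Sprung rest:** the push readings at the end of each move, taken as 6 N per mm, put the bar's deepest sinking at about 3 mm, short of the 4.6 mm limit.
- **Bystanders:** the side, scene and wrist pictures during the work show nothing displaced, but I did not measure the bystanders' positions at the end.

**What disagreed:** the screw sat about 3 mm off the gripper's axis, although the pictures suggested under 1 mm. I noticed this from the sideways force and the tool's drift during the first turning stroke, and corrected for it in the remaining strokes. The networks' pilot-hole positions were also scattered by a few millimetres.

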